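Select the washer circuit through the H-gate and start the pump

TASK

With shut fingertips, push the parts washer's selector lever along its H-shaped gate into the slot marked by the round disc, fully home against the slot's end, and then press the round pump button all the way down and let it spring back. Only push, gently: do not grip the lever or lift anything, and leave the parts and tools on the bench where they lie.

Things in the scene. Friction and masses are not known exactly. Their poses are not given: they have to be found in the camera images.
- selector: Fixed grey sheet-metal box 160 (its x) x 150 (its y) x 105 mm high, steel gate plate on top; origin at the centre of its underside on the bench, z up, yaw within 0.3 rad of the bench's. A flat mark 4 mm high lies on the plate beyond the end of each of the gate's four slots, 56 mm from the middle in x: three are short bars (8 x 26 mm), one is a round disc.
- gate (a point): Middle of the gate, on top of the 10 mm plate, 105 mm above the bench. The gate is an H cut through the plate: two columns along the box's x, centred at y = +20 and -20 mm, 18 mm wide, reaching to x = +31 and -31 mm, joined by one cross channel along y at x = 0, 18 mm wide: four slots, two in the +y column, two in the -y column. The lever's stem has about 4 mm play each side.
- disc_mark: The round disc mark, 26 mm across, 4 mm high, dark steel, fixed on the gate plate (105 mm above the bench) beyond the end of the slot that is wanted; origin at the centre of its underside. It is always at one of the two slots of the -y column (box frame x = +56 or -56 mm, y = -20 mm).
- knob_center (a point): Centre of the black ball knob (34 mm across) on the lever, a straight 10 mm steel stem pivoted inside the box 15 mm above the bench, below the gate's middle. The ball's centre is 170 mm from the pivot: 185 mm above the bench when upright, about 48 mm out in x when home in a slot, about 40 mm out in y in a column. Some 60 mm of stem shows between plate and ball; play at the ball is 8 mm each side.
- lever (a joint): Lean of the lever along the box's x, rad: 0 = in line with the cross channel (within 0.04 it passes across), positive leans to the box's +x; about +0.28 or -0.28 at the slot ends. It stays where it is left; about 2 N at the knob moves it.
- cross (a joint): Lean of the lever along the box's y, rad: about +0.23 in the +y column (where it starts, anywhere along the column), about -0.23 in the -y column; positive leans to the box's +y. It stays where it is left; about 2 N at the knob moves it.
- station: Fixed grey box 100 (x) x 90 (y) x 70 mm high that carries the pump button in the middle of its top; origin at the centre of its underside on the bench.
- pump_top (a point): Centre of the top face of the round pump push button (40 mm across, on the station, pressed straight down).
- pump (a joint): Travel of the pump button, m: 0 = up, 0.008 = fully down (about 5 N); springs back by itself.
- sprocket_a: Loose matte black sprocket, about 84 mm across, 13 mm high at the hub, lying flat; origin at the centre of its underside. Leave alone.
- sprocket_b: Loose matte black sprocket, about 92 mm across, 13 mm high at the hub, lying flat; origin at the centre of its underside. Leave alone.
- magnet_dish: Loose red plastic magnetic parts dish, 120 mm across, 28 mm high; origin at the centre of its underside. Leave alone.
- compressor: Loose steel clutch spring compressor, 200 mm long (its x), 100 mm wide, 50 mm high; origin under its middle. Leave alone.
- wrench: Loose steel wrench lying flat on the bench; origin under its middle. Leave alone.
- screwdriver: Loose screwdriver lying flat on the bench; origin under its middle. Leave alone.
- cleaner: Loose spray can, 64 mm across, 170 mm high, upright; origin at the centre of its underside. Leave alone.
Not all that is in view belongs to the job. What is shaped like the station but pink is not meant.

How it is judged:
On the way, in this order (a step that is already met when the one before it is completed fails the run):
1. the lever is home in the slot marked by the disc (value of joint cross below -0.15 rad and ((x of disc_mark in the frame of selector above 0 m and value of joint lever above 0.23 rad) or (x of disc_mark in the frame of selector below 0 m and value of joint lever below -0.23 rad))), for 0.2 s.
2. the pump button is pressed down (value of joint pump above 0.006 m), for 0.05 s.
At the end, for the whole second after the job is handed in: The lever rests in the -y column's slot beside the disc mark, leaning at least 0.23 rad towards the disc (about 0.28 is the slot's end); the pump button has been pressed at least 6 of its 8 mm after that and is up again (under 2 mm); the loose parts and tools lie within 20 mm of where they were (all of step 1 and value of joint pump below 0.002 m and velocity of joint lever between -0.05 and 0.05 rad/s); the robot touches nothing.
It fails at once if the pump button is pressed while the lever is not home in the disc's slot (value of joint pump above 0.004 m and not (value of joint cross below -0.15 rad and ((x of disc_mark in the frame of selector above 0 m and value of joint lever above 0.23 rad) or (x of disc_mark in the frame of selector below 0 m and value of joint lever below -0.23 rad)))).
It fails at once if the lever is gripped or shoved with more than 35 N (contact force between the fingers and lever above 35 N).
It fails at once if the pump button is hit or leaned on with more than 40 N (contact force between the fingers and pump above 40 N).
It fails at once if a loose part or tool on the bench is moved more than 20 mm or lifted (distance of any of sprocket_a, sprocket_b, magnet_dish, compressor, wrench, screwdriver, cleaner from where it was at the start of the episode above 0.02 m).
It also fails if it takes over 61 s, if anything falls off the work surface, if the arm or the gripper's body presses on something with over 40 N, if the wrist force passes 120 N, or if a joint passes its speed limit or range.

ROBOT

A 6-joint arm with a two-finger parallel gripper is mounted at the origin on the work surface. World frame = base frame: x ahead of the robot, y to its left, z up, the work surface at z = 0. Lengths are in m, angles in rad, forces in N, time in s.
With the tool pointing down it reaches from about 0.3 to 1 m from the base axis. Payload 5.1 kg.
Tool frame: the origin (TCP) lies midway between the tips of the shut fingers; the grasp point (between the pads) lies 19 mm behind it; y points along the fingers, x is the direction in which the jaws open and shut, and the axes are right-handed (so a half turn about y gives the same grasp; the last joint's range is limited). The gripper opens to 95 mm and grips with 3 to 60 N. Pads are 20 mm wide; open, the fingers measure 119 mm over their backs; the gripper's body (75 mm by 180 mm) begins 59 mm behind the grasp point.
Start: joints at [-1.284, 0.124, 1.65, -0, 1.367, -0.083], TCP at [0.235, -0.606, 0.215] pointing down, gripper open.
Joint ranges: [-2.61, 2.61], [-1.02, 2.33], [0.03, 2.71], [-1.35, 4.49], [0.32, 2.68], [-2.91, 2.91]. Speed limits (rad/s): [2.57, 2.57, 3.14, 3.14, 3.14, 3.14].

INTERFACE

Orientations are given as a unit quaternion [w, x, y, z].
In Python, from cell import ctrl gives the robot as it stands. The module is installed in compiled form; this text tells all that it offers.
- The arm moves only by the tool arm_command, never from a script. Its argument "moves" is a list of rows, each a list of 3 entries, a list of its own where there are three numbers: the closure, from 0 (fully open) to 1 (shut), then the shift along the world's x, y, z in mm, then the turn about the world's z in degrees. In form: [[gripper, [x, y, z], roll], ...]. A call has 1 to 12 rows; each row is the pose to reach, as a shift and turn from the pose commanded when the call began; what a row does not reach only later rows make up. A row lasts 1/10 s, in which the tool goes at most 50 mm and 8.59 degrees, less where a joint would pass 70% of its speed; a pose out of reach is approached as far as the arm can. A call with a gripper value outside its range is refused whole. The fingers move at their own pace and stop on an object; "grip_force" is the grip in N (left out, the last holds). Time passes only in rows, so rows that repeat a pose let the fingers close. It gives the time, the measured TCP pose, the force and the opening at its end, in the units of the state.
- ctrl.observe(): the state, without advancing time (a new reading comes with each control period).
- ctrl.get_image(name): name is "scene" or "top" or "wrist"; returns (picture, depth): 400x640x3 uint8, red, green, blue; 400x640 float32, m along the optical axis (not along the pixel's ray), 0 where there is no reading.
- ctrl.camera_info(name): a dict with "fx", "fy", "cx", "cy" (pixels), "k1" (the pictures are not rectified: a ray, as slopes to the right and down, at radius r is drawn at 1 + k1 r^2 times it, then the intrinsics apply), "xyz" and "orientation" of the camera in the world. Camera axes: x right, y down, z forward; pixel columns grow to the right and rows downward; lengths in m; the calibration is good to about 2 mm. A picture is of the moment at which its call begins: read the wrist's pose just before it. camera_info takes no time and is no camera call; for the wrist camera it gives the pose at the moment of the call.
- ctrl.hand_in(): hands the job in, once; it reports no verdict.
The state is a dict: "time_s": time; "qpos": joint angles; "qd": joint speeds; "joint_efforts": joint torques, N m; "tool_pos": TCP position; "tool_rot": TCP orientation; "contact_force": force on the tool from outside, world axes, zero at the start; "moment": the same for the moment, N m; "finger_gap": finger opening in m.
Only numpy, scipy, OpenCV 4.12 (cv2) and the standard library are available. Lean on these libraries where they do the work, as an engineer would, in place of code of your own. Each camera call takes 0.05 s, during which the arm holds its last target. There are 200 camera calls.

## Working session

There is one attempt and no reset: what is moved stays moved. The work goes in short steps, Python scripts to look and compute and a tool call to move; the robot and the scene stay as the last step left them, time stands still between calls to the robot, and variables do not carry over. Pictures are saved under pics/ and viewed, about 8 in all and at most 12, crops included, and the job is handed in when it is done.

Besides the shell and the picture viewer there is one more tool, called after "Emit:" as a command line: name --argument value ..., lists and objects as JSON in quotes. arm_command: Moves the arm, as the interface text tells. Its arguments: {"type":"object","properties":{"moves":{"type":"array","items":{"type":"array"}},"grip_force":{"type":"number"}},"required":["moves"]}

```bash
mkdir -p pics
cat > h.py <<'E'
import numpy as np, cv2
from cell import ctrl
from scipy.spatial.transform import Rotation as R
def pose(i):
    q=i["orientation"]; return R.from_quat([q[1],q[2],q[3],q[0]]).as_matrix(), np.array(i["xyz"])
def cloud(i,d):
    K=np.array([[i["fx"],0,i["cx"]],[0,i["fy"],i["cy"]],[0,0,1.]])
    v,u=np.mgrid[:400,:640]
    p=cv2.undistortPoints(np.stack([u,v],-1).reshape(-1,1,2).astype(float),K,np.array([i["k1"],0,0,0.])).reshape(400,640,2)
    Rm,t=pose(i)
    P=np.dstack([p,np.ones((400,640))])
    ray=P@Rm.T
    return ray*d[...,None]+t, ray, t
def grab(n):
    i=ctrl.camera_info(n); im,d=ctrl.get_image(n)
    return im,d,i
E
python3 - <<'E'
from h import *
for n in("top","scene"):
    im,d,i=grab(n); print(n,i); cv2.imwrite(f"pics/{n}0.png",im[...,::-1]); np.savez(f"{n}0.npz",im=im,d=d,P=cloud(i,d)[0])
print(ctrl.observe())
E
```

```text
top {'fx': 485.6492214203724, 'fy': 485.6492214203724, 'cx': 318.47229949355614, 'cy': 200.76089103255777, 'k1': -0.09603841858720798, 'xyz': array([ 0.32529164, -0.04956631,  1.57965963]), 'orientation': array([ 0.05733334, -0.7023254 ,  0.70809319, -0.04534267])}
scene {'fx': 438.4420236140231, 'fy': 438.4420236140231, 'cx': 321.75943239093215, 'cy': 196.12667940644076, 'k1': 0.02442547088743067, 'xyz': array([1.10315727, 0.27800503, 1.10212131]), 'orientation': array([-0.14372397,  0.49111111,  0.82224825, -0.24912069])}
{'time_s': 0.1, 'qpos': array([-1.28362803e+00,  1.24443385e-01,  1.65152185e+00,  3.94792526e-05,
        1.36750210e+00, -8.25840043e-02]), 'qd': array([-3.47157218e-04, -6.03827653e-04, -2.90693651e-03,  9.36101720e-05,
       -6.26313473e-04, -3.63227307e-04]), 'joint_efforts': array([ 3.16159249e-04, -4.18881190e+01, -3.61096859e+01,  7.76200416e-02,
        4.61698801e-02, -8.47549154e-05]), 'tool_pos': array([ 0.23472962, -0.60552015,  0.21351693]), 'tool_rot': array([ 0.58381902, -0.58296109,  0.40007472, -0.39906382]), 'contact_force': array([ 0.47188857,  0.14882921, -0.92665886]), 'moment': array([ 0.02935702, -0.00284369, -0.03113632]), 'finger_gap': 0.09520561763200487}
```

View pics/top0.png

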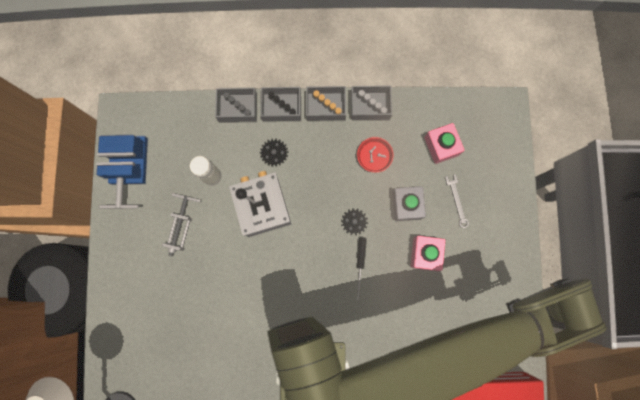

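View pics/scene0.png

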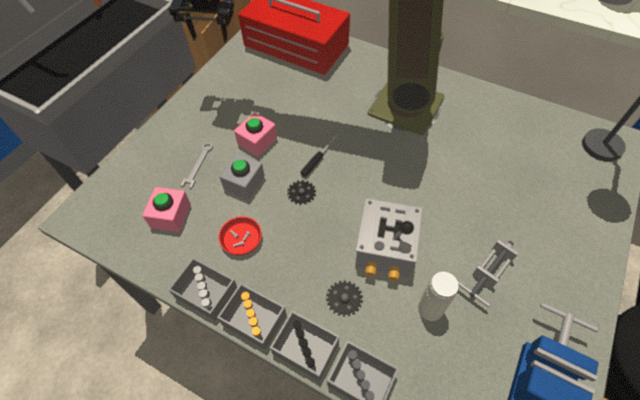

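Run:
```python
from h import *
z=np.load("top0.npz"); im,P=z["im"],z["P"]
a=cv2.resize(im[160:250,215:305],(540,540),interpolation=cv2.INTER_CUBIC)
s=np.load("scene0.npz"); b=cv2.resize(s["im"][190:290,345:435],(486,540),interpolation=cv2.INTER_CUBIC)
cv2.imwrite("pics/crop1.png",np.hstack([a[:,:310+230],b])[...,::-1][:, :])
c=cv2.imread("pics/crop1.png"); cv2.imwrite("pics/crop1.png",cv2.resize(c,(800,int(540*800/c.shape[1]))))
# box top
m=((abs(P[...,2]-0.105)<0.008)).astype(np.uint8); m[:, :215]=0; m[:,305:]=0; m[:160]=0;m[250:]=0
q=P[m>0][:,:2]; r=cv2.minAreaRect((q*1000).astype(np.float32)); print("plate",m.sum(),r)
for n,(u,v) in dict(knob=(242,194),station=(410,203),can=(201,165),spa=(274,152),spb=(354,221),dish=(375,155),center=(260,204)).items(): print(n,P[v,u].round(3))
m=(abs(P[...,2]-0.070)<0.006)&(np.hypot(P[...,0]-P[203,410,0],P[...,1]-P[203,410,1])<0.09)
print("station",cv2.minAreaRect((P[m][:,:2]*1000).astype(np.float32)))
for n in("top","scene"):
  z=np.load(n+"0.npz");im,P=z["im"].astype(int),z["P"]
  g=(im[...,1]>1.6*im[...,0])&(im[...,1]>1.4*im[...,2])&(im[...,1]>60)
  k,l,st,c=cv2.connectedComponentsWithStats(g.astype(np.uint8))
  for j in range(1,k):
    if st[j,4]>40: print(n,"green",c[j],st[j,4],np.median(P[l==j],0).round(4))
  m=(P[...,2]>.15)&(np.hypot(P[...,0]-.31,P[...,1]-.15)<.2)&(im.sum(2)<150)
  print(n,"knob pts",m.sum(),np.median(P[m],0) if m.any() else 0, P[m].max(0) if m.any() else 0)
```

```text
plate 2121 ((535.5292358398438, 159.18882751464844), (161.60691833496094, 151.5717010498047), 16.335193634033203)
knob [0.551 0.196 0.19 ]
station [ 0.533 -0.308  0.095]
can [0.642 0.323 0.176]
spa [0.719 0.122 0.018]
spb [ 0.488 -0.138  0.012]
dish [ 0.708 -0.212  0.006]
center [0.536 0.158 0.083]
station ((539.8594970703125, -310.80743408203125), (100.2249755859375, 87.75025177001953), 3.0568342208862305)
top green [447.49074074 138.90740741] 108 [ 0.7366 -0.4347  0.0938]
top green [412.         201.17105263] 76 [ 0.5395 -0.3144  0.0937]
top green [430.87826087 252.4       ] 115 [ 0.3814 -0.3669  0.0941]
top knob pts 231 [0.19972528 0.00915345 0.65916045] [0.2094025  0.08259949 0.71569882]
scene green [253.32692308 123.21153846] 104 [ 0.3833 -0.3625  0.0928]
scene green [239.27067669 165.2481203 ] 133 [ 0.54   -0.3083  0.093 ]
scene green [161.12244898 199.40816327] 147 [ 0.7392 -0.4306  0.0927]
scene knob pts 3639 [0.18833824 0.0414531  0.38310284] [0.21032951 0.1127081  0.51689081]
```

View pics/crop1.png

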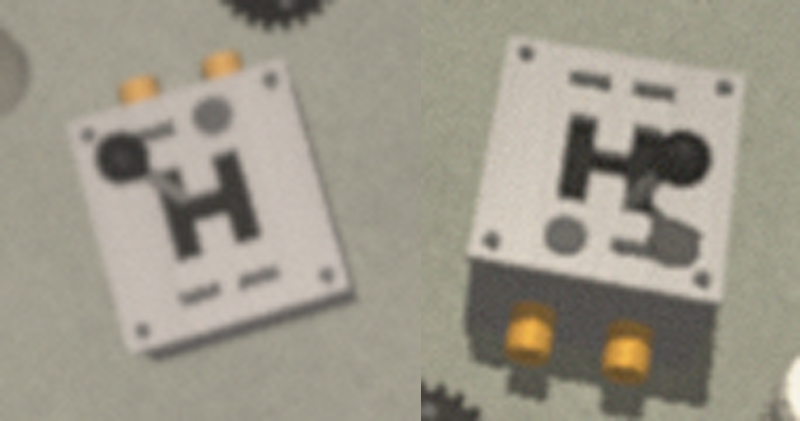

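```bash
cat >> h.py <<'E'
C=np.array([.5355,.159]); YAW=np.deg2rad(16.3)
B=np.array([[np.cos(YAW),-np.sin(YAW)],[np.sin(YAW),np.cos(YAW)]])
def w(bx,by): return C+B@[bx,by]
def b(p): return B.T@(np.asarray(p)[:2]-C)
def knob(n,im,i,zk=.180):
    _,ray,t=cloud(i,np.ones((400,640)))
    Q=t+ray*((zk-t[2])/ray[...,2])[...,None]
    q=(Q[...,:2]-C)@B
    m=(im.max(2)<70)&(abs(q[...,0])<.085)&(abs(q[...,1])<.075)
    m=cv2.morphologyEx(m.astype(np.uint8),cv2.MORPH_OPEN,cv2.getStructuringElement(2,(7,7)))
    k,l,st,c=cv2.connectedComponentsWithStats(m)
    for j in range(1,k):
        u,v=c[j].round().astype(int); print(n,"knob px",c[j].round(1),st[j,4],"box",q[v,u].round(4),"world",Q[v,u].round(4))
E
python3 - <<'E'
from h import *
s=ctrl.observe(); q=s["tool_rot"]; print(R.from_quat([q[1],q[2],q[3],q[0]]).as_matrix().round(3))
for n in("top","scene"):
    im,d,i=grab(n); knob(n,im,i)
E
```

```text
[[ 0.361 -0.     0.932]
 [-0.932  0.002  0.361]
 [-0.002 -1.     0.   ]]
scene knob px [404.1 227.2] 163 box [0.0312 0.0313] world [0.5566 0.1978 0.18  ]
```

```bash
sed -i 's/<70/<85/; s/(7,7)/(5,5)/' h.py
python3 - <<'E'
from h import *
im,d,i=grab("top"); knob("top",im,i); print(im[194,242],im[190:198:2,236:250:2].max(2))
t=np.array([.2347,-.6055])
for x,y in((75,40),(0,80),(-45,-40)): p=w(x/1e3,y/1e3); print(x,y,p,((p-t)*1e3).round())
E
```

```text
top knob px [240.7 193.1] 74 box [0.0309 0.0345] world [0.5555 0.2008 0.18  ]
top knob px [264.3 202.2] 31 box [-0.0145 -0.0232] world [0.5281 0.1327 0.18  ]
[63 60 58] [[119  63  57  59  63 140 172]
 [ 81  56  64  62  58 115 194]
 [ 81  56  68  63  52 105 191]
 [117  60  62  57  55  90 146]]
75 40 [0.59625873 0.21844221] [362. 824.]
0 80 [0.51304666 0.23578442] [278. 841.]
-45 -40 [0.50353543 0.10797779] [269. 713.]
```

Emit:
arm_command --moves '[[1, [0, 0, 50], 0], [1, [0, 0, 100], 0], [1, [20, 46, 100], -4.9], [1, [362, 823, 100], -4.9], [1, [362, 823, 100], -4.9], [1, [362, 823, 100], -4.9], [1, [362, 823, 100], -4.9], [1, [362, 823, 100], -4.9], [1, [362, 823, 100], -4.9], [1, [362, 823, 100], -4.9], [1, [362, 823, 100], -4.9], [1, [362, 823, 100], -4.9]]' --grip_force 20

```text
time_s: 1.45
tool_pos: [0.4364, -0.1464, 0.3149]
tool_rot: [0.566, -0.566, 0.424, -0.425]
contact_force: [1.1, -0.5, -0.4]
finger_gap: 0.0045
```

Emit:
arm_command --moves '[[1, [160, 363, 0], 0], [1, [160, 363, 0], 0], [1, [160, 363, 0], 0], [1, [160, 363, 0], 0], [1, [160, 363, 0], 0], [1, [160, 363, 0], 0], [1, [160, 363, 0], 0], [1, [160, 363, 0], 0], [1, [160, 363, 0], 0], [1, [160, 363, 0], 0]]'

```text
time_s: 2.45
tool_pos: [0.596, 0.2154, 0.3138]
tool_rot: [-0.566, 0.567, -0.424, 0.423]
contact_force: [0.0, -0.7, 0.4]
finger_gap: 0.0008
```

Run:
```python
from h import *
s=ctrl.observe(); print(s["tool_pos"],s["finger_gap"],b(s["tool_pos"]))
im,d,i=grab("scene"); knob("scene",im,i); a=im
w_,d2,i2=grab("wrist"); cv2.imwrite("pics/w1.png",np.hstack([a[140:340,300:500],cv2.resize(w_,(320,200))])[...,::-1])
```

```text
[0.59595594 0.21539995 0.31378388] 0.0007510710778987407 [0.07385552 0.037165  ]
scene knob px [383.1 189.3] 118 box [-0.0683 -0.0328] world [0.4791 0.1083 0.18  ]
scene knob px [416.8 201.2] 371 box [-0.0496  0.0548] world [0.4725 0.1977 0.18  ]
scene knob px [382.1 227.5] 94 box [ 0.0421 -0.0202] world [0.5816 0.1514 0.18  ]
scene knob px [403.5 227.3] 214 box [0.0312 0.0313] world [0.5566 0.1978 0.18  ]
```

View pics/w1.png

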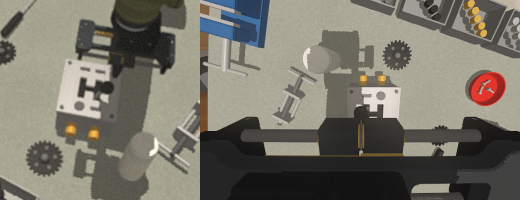

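Emit:
arm_command --moves '[[1, [0, 0, -50], 0], [1, [0, 0, -90], 0], [1, [0, 0, -120], 0], [1, [0, 0, -145], 0], [1, [0, 0, -160], 0], [1, [0, 0, -160], 0], [1, [0, 0, -160], 0]]'

```text
time_s: 3.25
tool_pos: [0.5967, 0.2142, 0.1561]
tool_rot: [0.566, -0.565, 0.424, -0.425]
contact_force: [0.9, -0.1, -0.3]
finger_gap: 0.0005
```

Run:
```python
from h import *
s=ctrl.observe(); print(s["tool_pos"],s["contact_force"],b(s["tool_pos"]))
im,d,i=grab("scene"); cv2.imwrite("pics/s2.png",cv2.resize(im[140:300,320:480],(480,480))[...,::-1])
print(((w(.0,.04)-w(.075,.04))*1e3))
```

```text
[0.59674067 0.2141785  0.15607238] [ 0.92637863 -0.07274704 -0.25911974] [0.07426588 0.0357724 ]
[-71.9853969  -21.05000317]
```

View pics/s2.png

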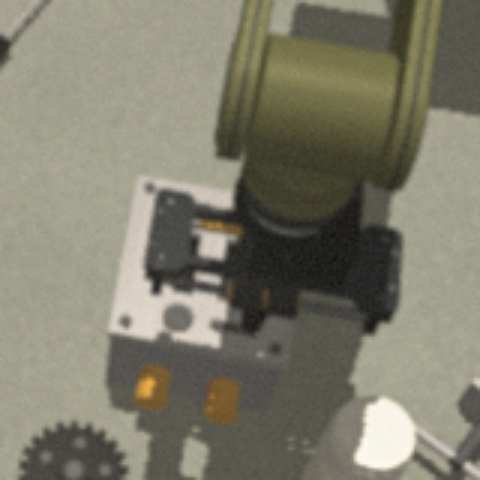

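Emit:
arm_command --moves '[[1, [-8, -2, 0], 0], [1, [-14, -4, 0], 0], [1, [-18, -5, 0], 0], [1, [-22, -6, 0], 0], [1, [-26, -8, 0], 0], [1, [-30, -9, 0], 0], [1, [-34, -10, 0], 0], [1, [-37, -11, 0], 0], [1, [-40, -12, 0], 0], [1, [-43, -12, 0], 0], [1, [-43, -12, 0], 0]]'

```text
time_s: 4.4
tool_pos: [0.5526, 0.2025, 0.1544]
tool_rot: [-0.566, 0.566, -0.424, 0.424]
contact_force: [1.2, -0.8, 1.0]
finger_gap: 0.0005
```

Run:
```python
from h import *
s=ctrl.observe(); print(s["tool_pos"],s["contact_force"],b(s["tool_pos"]))
```

```text
[0.5526322  0.20245    0.15441322] [ 1.16563513 -0.77509994  0.99700526] [0.02863855 0.0368951 ]
```

Emit:
arm_command --moves '[[1, [10, 3, 0], 0], [1, [20, 6, 0], 0], [1, [20, 6, 40], 0], [1, [20, 6, 80], 0], [1, [0, 20, 90], 0], [1, [-41, 38, 90], 0], [1, [-41, 38, 90], 0], [1, [-41, 38, 90], 0]]'

```text
time_s: 5.2
tool_pos: [0.5122, 0.2411, 0.2445]
tool_rot: [-0.566, 0.566, -0.424, 0.424]
contact_force: [0.1, 0.6, 0.8]
finger_gap: 0.0006
```

Run:
```python
from h import *
s=ctrl.observe(); print(s["tool_pos"],s["contact_force"],b(s["tool_pos"]))
im,d,i=grab("scene"); knob("scene",im,i,.184)
im2,d2,i2=grab("top"); knob("top",im2,i2,.184)
cv2.imwrite("pics/s3.png",np.hstack([cv2.resize(im[150:300,330:480],(400,400)),cv2.resize(im2[150:250,210:310],(400,400))])[...,::-1])
```

```text
[0.51223799 0.24111211 0.24446769] [0.06723934 0.59823507 0.77011456] [0.00071914 0.08534051]
scene knob px [408.1 216.4] 123 box [0.001  0.0371] world [0.526  0.1949 0.184 ]
scene knob px [382.1 227.5] 94 box [ 0.0444 -0.0203] world [0.5838 0.1519 0.184 ]
scene knob px [396.6 236.7] 26 box [0.0639 0.0179] world [0.5918 0.1941 0.184 ]
top knob px [241.9 194. ] 270 box [0.0263 0.032 ] world [0.5518 0.1971 0.184 ]
top knob px [227.4 185.3] 26 box [0.0651 0.0674] world [0.579 0.242 0.184]
top knob px [264.1 202.1] 35 box [-0.0152 -0.0235] world [0.5275 0.1322 0.184 ]
```

View pics/s3.png

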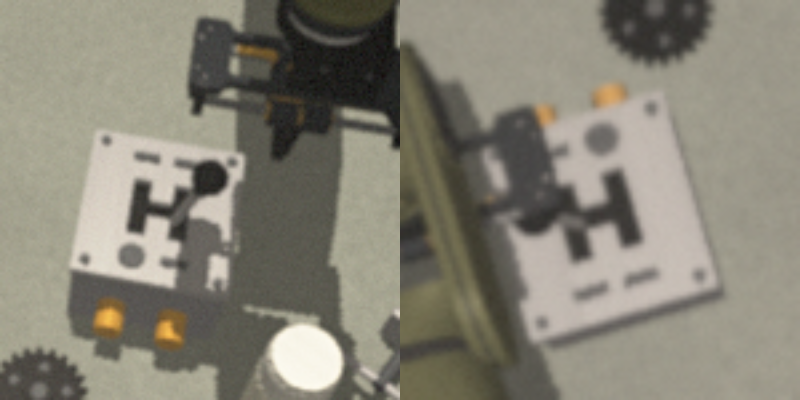

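Emit:
arm_command --moves '[[1, [0, 0, -40], 0], [1, [0, 0, -75], 0], [1, [0, 0, -89], 0], [1, [0, 0, -89], 0], [1, [2, -8, -89], 0], [1, [4, -13, -89], 0], [1, [5, -18, -89], 0], [1, [7, -23, -89], 0], [1, [8, -27, -89], 0], [1, [9, -31, -89], 0], [1, [10, -34, -89], 0], [1, [10, -34, -89], 0]]'

```text
time_s: 6.5
tool_pos: [0.5222, 0.2062, 0.1557]
tool_rot: [-0.566, 0.566, -0.424, 0.424]
contact_force: [-1.3, 0.7, -0.5]
finger_gap: 0.0003
```

Emit:
arm_command --moves '[[1, [1, -5, 0], 0], [1, [3, -10, 0], 0], [1, [4, -15, 0], 0], [1, [6, -20, 0], 0], [1, [7, -25, 0], 0], [1, [9, -30, 0], 0], [1, [10, -35, 0], 0], [1, [12, -40, 0], 0], [1, [13, -45, 0], 0], [1, [15, -50, 0], 0], [1, [16, -54, 0], 0], [1, [16, -54, 0], 0]]'

```text
time_s: 7.7
tool_pos: [0.5381, 0.1519, 0.1553]
tool_rot: [-0.565, 0.566, -0.424, 0.424]
contact_force: [-0.4, 0.5, -0.2]
finger_gap: 0.0006
```

Run:
```python
from h import *
s=ctrl.observe(); print(s["tool_pos"],s["contact_force"],b(s["tool_pos"]))
im,d,i=grab("scene"); knob("scene",im,i,.180)
```

```text
[0.53811063 0.15189052 0.15529687] [-0.36988016  0.5137017  -0.18963773] [ 0.0005103  -0.00755643]
scene knob px [399.8 202.1] 1244 box [-0.038   0.0138] world [0.4951 0.1616 0.18  ]
scene knob px [395.1 230. ] 183 box [0.0438 0.0112] world [0.5744 0.1821 0.18  ]
scene knob px [380.5 233.9] 49 box [ 0.0615 -0.02  ] world [0.6001 0.1571 0.18  ]
```

Emit:
arm_command --moves '[[1, [-2, 8, 0], 0], [1, [-4, 15, 0], 0], [1, [-4, 15, 40], 0], [1, [-4, 15, 80], 0], [1, [-20, -10, 90], 0], [1, [-35, -42, 90], 0], [1, [-35, -42, 90], 0], [1, [-35, -42, 90], 0]]'

```text
time_s: 8.55
tool_pos: [0.503, 0.111, 0.2459]
tool_rot: [0.566, -0.565, 0.424, -0.424]
contact_force: [-0.0, -0.1, -1.0]
finger_gap: 0.0009
```

Run:
```python
from h import *
s=ctrl.observe(); print(s["tool_pos"],s["contact_force"],b(s["tool_pos"]))
im,d,i=grab("scene"); knob("scene",im,i,.180)
cv2.imwrite("pics/s4.png",cv2.resize(im[150:300,330:480],(400,400))[...,::-1])
```

```text
[0.50297035 0.11095996 0.24590046] [-0.04337753 -0.11967218 -0.98920069] [-0.04470537 -0.0369791 ]
scene knob px [380.3 211.8] 152 box [ 0.0012 -0.0308] world [0.5453 0.1298 0.18  ]
scene knob px [394.7 230.2] 181 box [0.0438 0.0112] world [0.5744 0.1821 0.18  ]
scene knob px [380.6 233.9] 48 box [ 0.0615 -0.02  ] world [0.6001 0.1571 0.18  ]
```

View pics/s4.png

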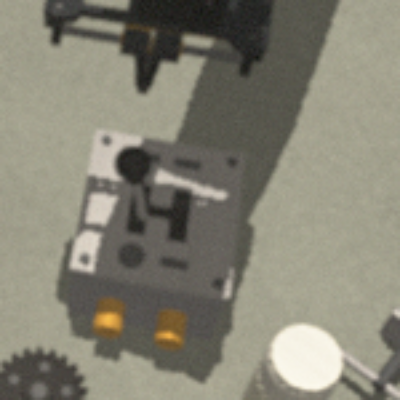

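Emit:
arm_command --moves '[[1, [0, 0, -40], 0], [1, [0, 0, -75], 0], [1, [0, 0, -90], 0], [1, [0, 0, -90], 0], [1, [8, 2, -90], 0], [1, [14, 4, -90], 0], [1, [19, 5, -90], 0], [1, [24, 7, -90], 0], [1, [29, 8, -90], 0], [1, [34, 10, -90], 0], [1, [39, 11, -90], 0], [1, [39, 11, -90], 0]]'

```text
time_s: 9.8
tool_pos: [0.5426, 0.1218, 0.1555]
tool_rot: [0.566, -0.566, 0.424, -0.424]
contact_force: [-0.9, 0.9, 0.4]
finger_gap: 0.0009
```

Emit:
arm_command --moves '[[1, [4, 1, 0], 0], [1, [8, 2, 0], 0], [1, [12, 3, 0], 0], [1, [15, 4, 0], 0], [1, [18, 5, 0], 0], [1, [20, 6, 0], 0], [1, [21, 6, 0], 0], [1, [21, 6, 0], 0]]'

```text
time_s: 10.6
tool_pos: [0.5629, 0.1277, 0.1555]
tool_rot: [-0.566, 0.566, -0.424, 0.424]
contact_force: [-2.7, -1.1, -0.8]
finger_gap: 0.0007
```

Emit:
arm_command --moves '[[1, [1, 0, 0], 0], [1, [2, 0.5, 0], 0], [1, [2, 0.5, 0], 0]]'

```text
time_s: 10.9
tool_pos: [0.5638, 0.128, 0.1552]
tool_rot: [-0.565, 0.567, -0.425, 0.423]
contact_force: [-6.4, -1.3, 0.9]
finger_gap: 0.0004
```

Emit:
arm_command --moves '[[1, [1, 0.3, 0], 0], [1, [2, 0.5, 0], 0], [1, [2, 0.5, 0], 0]]'

```text
time_s: 11.2
tool_pos: [0.5644, 0.1281, 0.1551]
tool_rot: [-0.564, 0.568, -0.426, 0.422]
contact_force: [-11.2, -1.8, 3.6]
finger_gap: 0.0005
```

Emit:
arm_command --moves '[[1, [-10, -3, 0], 0], [1, [-25, -7, 0], 0], [1, [-25, -7, 45], 0], [1, [-25, -7, 90], 0], [1, [-25, -57, 100], 0], [1, [-24, -438, 100], 0], [1, [-24, -438, 100], 0], [1, [-24, -438, 100], 0], [1, [-24, -438, 100], 0], [1, [-24, -438, 100], 0], [1, [-24, -438, 100], 0], [1, [-24, -438, 100], 0]]'

```text
time_s: 12.4
tool_pos: [0.5433, -0.28, 0.2569]
tool_rot: [0.566, -0.566, 0.423, -0.426]
contact_force: [0.8, -0.1, -0.1]
finger_gap: 0.0007
```

Run:
```python
from h import *
s=ctrl.observe(); print(s["tool_pos"],s["contact_force"])
im,d,i=grab("scene"); knob("scene",im,i,.177)
im2,d2,i2=grab("top"); knob("top",im2,i2,.177)
cv2.imwrite("pics/s5.png",np.hstack([cv2.resize(im[150:300,330:480],(400,400)),cv2.resize(im2[150:250,210:310],(400,400))])[...,::-1])
```

```text
[ 0.54331941 -0.28000724  0.25688687] [ 0.80363216 -0.09678533 -0.13906398]
scene knob px [378.9 227.6] 171 box [ 0.0445 -0.0268] world [0.5858 0.1457 0.177 ]
scene knob px [396.5 230.3] 97 box [0.0416 0.0138] world [0.5716 0.1839 0.177 ]
top knob px [261.4 182.1] 75 box [ 0.046  -0.0306] world [0.5882 0.1426 0.177 ]
top knob px [264.3 202.2] 31 box [-0.0139 -0.0229] world [0.5286 0.1331 0.177 ]
top knob px [253.5 204.5] 28 box [-0.0111  0.0069] world [0.5229 0.1625 0.177 ]
```

View pics/s5.png

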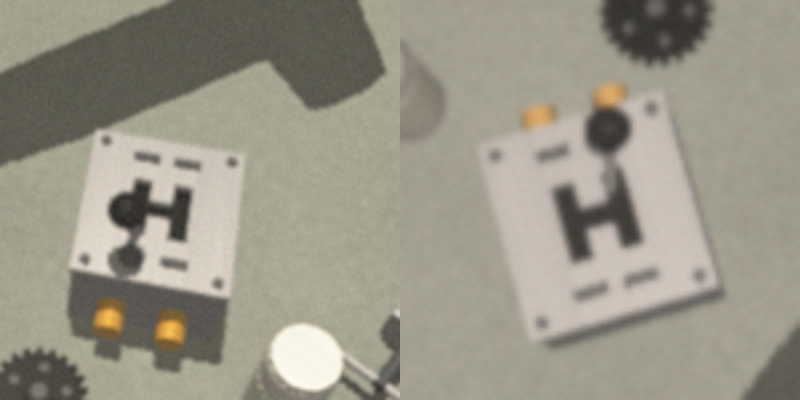

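Emit:
arm_command --moves '[[1, [-3, -31, 0], 0], [1, [-3, -31, -40], 0], [1, [-3, -31, -80], 0], [1, [-3, -31, -115], 0], [1, [-3, -31, -140], 0], [1, [-3, -31, -152], 0], [1, [-3, -31, -152], 0]]'

```text
time_s: 13.2
tool_pos: [0.5394, -0.3074, 0.1021]
tool_rot: [0.566, -0.566, 0.425, -0.423]
contact_force: [-0.0, -0.0, 0.8]
finger_gap: 0.0006
```

Emit:
arm_command --moves '[[1, [0, 0, -3], 0], [1, [0, 0, -6], 0], [1, [0, 0, -9], 0], [1, [0, 0, -12], 0], [1, [0, 0, -14], 0], [1, [0, 0, -14], 0]]'

```text
time_s: 13.8
tool_pos: [0.5408, -0.3088, 0.0904]
tool_rot: [0.566, -0.566, 0.423, -0.425]
contact_force: [0.9, -0.0, 3.2]
finger_gap: 0.0008
```

Emit:
arm_command --moves '[[1, [0, 0, -1.5], 0], [1, [0, 0, -3], 0], [1, [0, 0, -4], 0], [1, [0, 0, -4], 0]]'

```text
time_s: 14.2
tool_pos: [0.5407, -0.3088, 0.0863]
tool_rot: [0.566, -0.566, 0.423, -0.425]
contact_force: [2.2, -1.1, 4.1]
finger_gap: 0.0005
```

Emit:
arm_command --moves '[[1, [0, 0, -1], 0], [1, [0, 0, -2], 0], [1, [0, 0, -2], 0]]'

```text
time_s: 14.5
tool_pos: [0.5408, -0.3088, 0.0861]
tool_rot: [0.566, -0.566, 0.424, -0.425]
contact_force: [-1.2, 2.1, 12.9]
finger_gap: 0.0007
```

Emit:
arm_command --moves '[[1, [0, 0, 0], 0], [1, [0, 0, 10], 0], [1, [0, 0, 40], 0], [1, [0, 0, 90], 0], [1, [-30, -40, 140], 0], [1, [-60, -80, 160], 0], [1, [-100, -120, 160], 0], [1, [-140, -160, 160], 0], [1, [-140, -160, 160], 0], [1, [-140, -160, 160], 0], [1, [-140, -160, 160], 0]]'

```text
time_s: 15.6
tool_pos: [0.3991, -0.468, 0.2422]
tool_rot: [0.566, -0.565, 0.426, -0.424]
contact_force: [-0.0, 1.0, 0.5]
finger_gap: 0.0001
```

Run:
```python
from h import *
s=ctrl.observe(); print(s["time_s"],s["tool_pos"],s["contact_force"])
im,d,i=grab("scene"); knob("scene",im,i,.177)
P=cloud(i,d)[0]; P0=np.load("scene0.npz")["P"]
print("button",np.median(P[163:168,237:242].reshape(-1,3),0),np.median(P0[163:168,237:242].reshape(-1,3),0))
im,d,i=grab("top"); cv2.imwrite("pics/end.png",im[...,::-1])
```

```text
15.6 [ 0.39909834 -0.46796067  0.24222379] [-0.02248427  0.99278398  0.48207915]
scene knob px [378.8 227.7] 176 box [ 0.0445 -0.0268] world [0.5858 0.1457 0.177 ]
scene knob px [396.5 229.9] 102 box [0.0416 0.0138] world [0.5716 0.1839 0.177 ]
button [ 0.5405539  -0.30966944  0.0940645 ] [ 0.53926526 -0.30977842  0.09251774]
```

View pics/end.png

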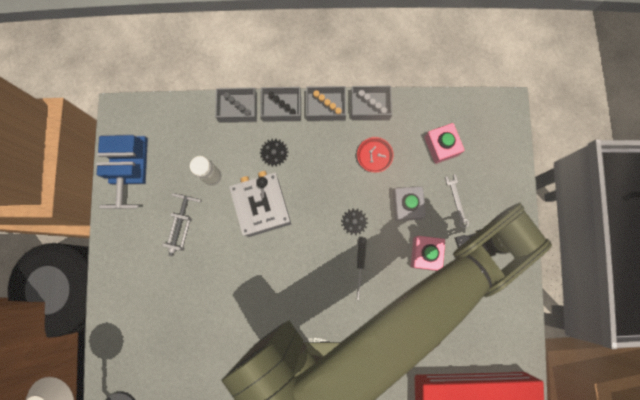

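The final view shows the lever over the disc at pixel (262,182), the button up, and nothing else moved.

```bash
python3 -c "
from cell import ctrl
print(ctrl.hand_in())"
```

```text
the job is handed in; nothing more can be done
None
```

The lever is home in the disc's slot, the pump button has been pressed to its stop and is up again, and the job is handed in. The hand-in reports no verdict.

- **Lever:** I pushed it with shut fingertips back to the cross channel, across to the -y column, then out to +x. It met the slot's end at about 11 N, against the 35 N limit. Afterwards the cameras put the knob at about x +45 mm, a lean of about 0.27 rad. It had not moved after the button press.
- **Button:** it bottomed at fingertip height 0.086 m with about 13 N, against the 40 N limit. The depth camera then read its top back at 0.094 m.
- **Bench:** in the last top picture the loose parts and tools look unmoved (judged by eye, not measured), and the arm was clear of everything.

**Disagreement:** the two cameras put the knob at y -27 and -31 mm, short of the nominal -40 mm. The earlier readings in the +y column fell short in the same way, so I take this as image bias. The -27 mm reading would still be a lean of about -0.17 rad, past the -0.15 rad limit.

The run took about 16 s of the 61 s allowed.

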